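Set the lamp dimmer and hold its recessed store button

TASK

Turn the black dial of the studio lamp's dimmer box until its white pointer lines up with the orange set mark on the scale. Then take the stylus out of its wooden stand, reach its thin steel end down the hole in the top of the box and press the red store button there all the way down. Finish while still holding the button down with the stylus in the gripper, the dial still on its mark, and leave the ink bottle, paint tube and eraser where they are.

Things in the scene. Friction and masses are not known exactly. Their poses are not given: they have to be found in the camera images.
- dimmer_box: grey box 110 x 150 x 55 mm (x, y, z) in a black bumper (122 x 162 mm overall, 42 mm high), fixed to the table. Origin: centre of its underside; z up, y along its long side. On its flat top (55 mm above the table) the dial is centred at (0, +36 mm) and the button hole at (0, -48 mm). At the back (+x) two short sockets stick out up to 16 mm.
- dial (a joint): angle of the dial in rad, 0 to 4.4 between its stops; grows as the dial turns clockwise seen from above, about 0.04 N m of friction, stays where it is left
- dial_grip (a point): point on the dial's upright axis, 24 mm above the top of the box, a good height to grip. The dial is a black disc of 49 mm diameter whose upper face lies 6 mm above the top of the box, with an upright black bar across it, 42 mm long, 14 mm wide, from 5 to 31 mm above the top of the box. Grip the bar across its 14 mm width.
- pointer (a point): point that the dial's white pointer points at: 34 mm from the dial's axis, along the bar, on the bar end that carries the white line, 1 mm above the top of the box. It turns with the dial.
- mark (a point): centre of the orange set mark, a flat tab 12 x 5 mm on the top of the box, 34 mm from the dial's axis, 1 mm above the top of the box. It does not move during the job. The dial is set when pointer lies on it; from the start the dial must turn clockwise seen from above, by 0.7 to 2.0 rad.
- hole (a point): centre of the mouth of the round upright hole in the top of the box, 15 mm in diameter, with a ring of white print round it, level with the top of the box
- store_button (a joint): travel of the store button in m: 0 released, 0.006 fully down. A spring pushes it up: 0.7 N at first, about 5 N fully down.
- button_top (a point): centre of the upper face of the red store button, 13.6 mm in diameter, inside the hole and on its axis; 20 mm below the top of the box when released and 26 mm when fully down. It moves straight down.
- stylus_stand: wooden block 60 x 60 x 60 mm with a dark foot 68 x 68 mm, fixed to the table, with a 9 mm upright hole through its middle. Origin: centre of its underside.
- stylus: upright stylus 125 mm long, about 40 g: round steel shaft 7 mm in diameter and 50 mm long with a round tip below, round blue handle 15 mm in diameter and 75 mm long above. Origin at the tip, z along the stylus towards the handle's end. At first it hangs upright in the stand, the shaft in the hole and the handle's lower end resting on the block's top, so that the handle runs from 60 to 135 mm above the table and lifts straight out.
- stylus_tip (a point): tip of the steel shaft of the stylus
- stylus_handle (a point): point on the axis of the stylus handle, 100 mm from the tip and 25 mm below the handle's end, a good place to grip
- ink_bottle: loose dark blue square ink bottle with black cap, 46 x 46 x 58 mm, behind the work. Origin: centre of its underside. Leave alone.
- paint_tube: loose red paint tube 28 x 92 x 21 mm, behind the work. Origin: centre of its underside. Leave alone.
- block_eraser: loose blue and white eraser 19 x 53 x 12 mm, in front of the work. Origin: centre of its underside. Leave alone.
Things that resemble listed ones, but are neither listed nor needed, are in the scene too. What is shaped like the dimmer_box but blue or turquoise is not meant.

How it is judged:
By the outcome, as a careful person would: the job done as asked, in the order asked, and still so for the second after the job is handed in, while the arm keeps its last pose, push and grip.
It also fails if it takes over 67 s, if anything falls off the work surface, if the arm or the gripper's body presses on something with over 40 N, if the wrist force passes 120 N, or if a joint passes its speed limit or range.

ROBOT

A 6-joint arm with a two-finger parallel gripper is mounted at the origin on a cart in front of the work surface, level with it; the furniture and walls round the work are solid. World frame = base frame: x ahead of the robot, y to its left, z up, the work surface at z = 0. Lengths are in m, angles in rad, forces in N, time in s.
With the tool pointing down it reaches from about 0.425 to 0.95 m from the base axis. Payload 3.5 kg.
Tool frame: the origin (TCP) lies on the centre line of the jaws, within the pads' length; the fingertips stand 11 mm ahead of it and the grasp point (between the pads) lies 8 mm behind it; z points along the fingers, y is the line along which they close (so a half turn about z gives the same grasp; the last joint's range is limited). The gripper opens to 85 mm and grips with 20 to 120 N. Pads are 22 mm wide; open, the fingers measure 114 mm over their backs; the gripper's body (76 mm by 85 mm) begins 54 mm behind the grasp point. The pads swing forward as they close: fully open they stand 13 mm farther back than shut.
Start: joints at [-1.3, 0.286, 1.577, -0, 1.279, -0.15], TCP at [0.276, -0.616, 0.242] pointing down, gripper open.
Joint ranges: [-2.77, 2.77], [-0.9, 2.22], [0.21, 2.48], [-1.53, 4.67], [0.24, 2.81], [-2.84, 2.84]. Speed limits (rad/s): [2.79, 2.79, 3.14, 3.14, 3.14, 3.14].

INTERFACE

Orientations are given as a unit quaternion [x, y, z, w].
In Python, from plant import ctrl gives the robot as it stands.
- The arm moves only by the tool step_arm, never from a script. Its argument "motion" is a list of rows, each an object with "offset": the shift along the tool's x, y, z in m, a list of three; "twist": the turn about the tool's z in degrees. A call has 1 to 12 rows; each row is the pose to reach, as a shift and turn from the pose commanded when the call began, along the tool's axes at that moment; what a row does not reach only later rows make up. A row lasts 1/10 s, in which the tool goes at most 50 mm and 8.59 degrees, less where a joint would pass 70% of its speed; a pose out of reach is approached as far as the arm can. A call with a gripper value outside its range is refused whole. "gripper" is the finger opening in m, from 0 to 0.0854, set as the call begins (left out, the last holds). The fingers move at their own pace and stop on an object; "grip_force" is the grip in N (left out, the last holds). Time passes only in rows, so rows that repeat a pose let the fingers close. It gives the time, the measured TCP pose, the force, the opening and the grip force at its end, in the units of the state.
- ctrl.get_state(): the state, without advancing time (a new reading comes with each control period).
- ctrl.read_camera(name): name is "scene" or "top"; returns the picture (420x560x3 uint8, blue, green, red); there is no depth.
- ctrl.calibration(name): a dict with "fx", "fy", "cx", "cy" (pixels), "cam_to_world" (4x4, takes a point from camera to world coordinates). Camera axes: x right, y up, looking along -z (the intrinsics and any distortion apply to the point x, -y, -z); pixel columns grow to the right and rows downward; lengths in m; the calibration is good to about 2 mm. A picture is of the moment at which its call begins. calibration takes no time and is no camera call.
- ctrl.sign_off(): hands the job in; it is judged then, once.
The state is a dict: "time": time; "qpos": joint angles; "dq": joint speeds; "joint_efforts": joint torques, N m; "eef_pos": TCP position; "tcp_rot": TCP orientation; "contact_force": force on the tool from outside, world axes, zero at the start; "wrist_torque": the same for the moment, N m; "opening": opening from 0.0 (shut) to 1.0 (fully open); "finger_force": force on a finger pad.
Only numpy, scipy, OpenCV 4.12 (cv2) and the standard library are available. Lean on these libraries where they do the work, as an engineer would, in place of code of your own. Each camera call takes 0.05 s, during which the arm holds its last target. There are 200 camera calls.

## Working session

There is one attempt and no reset: what is moved stays moved. The work goes in short steps, Python scripts to look and compute and a tool call to move; the robot and the scene stay as the last step left them, time stands still between calls to the robot, and variables do not carry over. Pictures are saved under pics/ and viewed, at most 10 in all, crops included, and the job is handed in when it is done.

Besides the shell and the picture viewer there is one more tool, called after ">>>" as name(argument=value, ...) on one line, values as JSON. step_arm: Moves the arm, as the interface text tells. Its arguments: {"type":"object","properties":{"motion":{"type":"array"},"gripper":{"type":"number"},"grip_force":{"type":"number"}},"required":["motion"]}

```bash
mkdir -p pics; python3 - <<'E'
from plant import ctrl
import cv2,numpy as np
for n in("scene","top"):
    cv2.imwrite(f"pics/{n}0.png",ctrl.read_camera(n)); c=ctrl.calibration(n); print(n,{k:(np.round(v,4).tolist() if k=="cam_to_world" else v) for k,v in c.items()})
s=ctrl.get_state();print(s)
E
```

```text
scene {'fx': 468.47002341541406, 'fy': 468.47002341541406, 'cx': 280.46513664198443, 'cy': 204.20847490529482, 'cam_to_world': [[-0.5039, 0.43, -0.7491, -0.2912], [-0.8637, -0.2444, 0.4408, 0.4719], [0.0064, 0.8691, 0.4946, 0.6583], [0.0, 0.0, 0.0, 1.0]]}
top {'fx': 474.88498549463645, 'fy': 474.88498549463645, 'cx': 274.0648147618918, 'cy': 212.2657754989362, 'cam_to_world': [[-0.0291, 0.9784, -0.2047, 0.351], [-0.9996, -0.0292, 0.0026, -0.0647], [-0.0035, 0.2047, 0.9788, 1.1743], [0.0, 0.0, 0.0, 1.0]]}
{'time': 0.1, 'qpos': array([-1.30001890e+00,  2.87146394e-01,  1.57802759e+00,  4.61234831e-05,
        1.27861259e+00, -1.49990824e-01]), 'dq': array([ 0.0018236 , -0.00096625, -0.00379763,  0.00144843, -0.00013321,
        0.00075432]), 'joint_efforts': array([ 6.18512968e-04, -4.07292295e+01, -2.93699169e+01, -1.42207064e-04,
        3.33465243e-03, -6.51392497e-06]), 'eef_pos': array([ 0.27559988, -0.61554886,  0.24104089]), 'tcp_rot': array([ 9.77951571e-01,  2.08828925e-01, -4.41720494e-05, -1.09629340e-03]), 'contact_force': array([-0.17937941,  0.66025395, -0.08168681]), 'wrist_torque': array([ 0.02908229,  0.02400802, -0.00566574]), 'finger_force': 0.0, 'opening': 1.0013262133349177}
```

View pics/scene0.png

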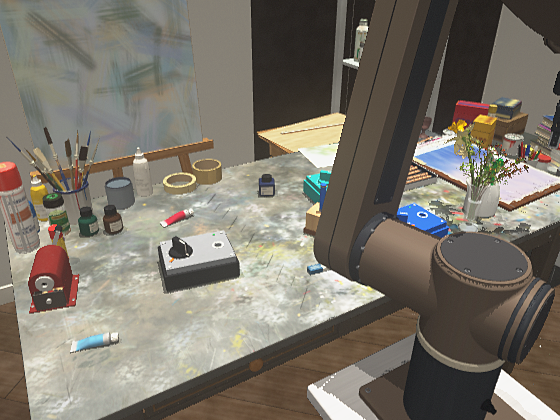

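View pics/top0.png

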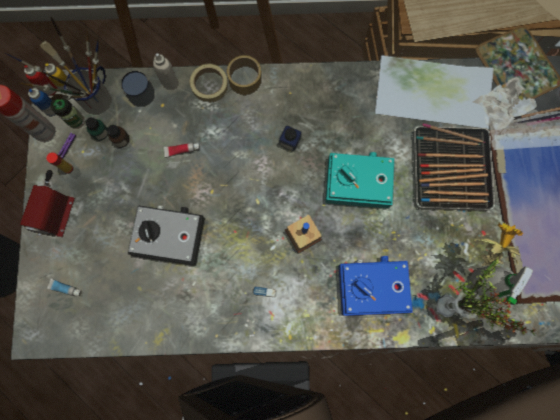

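The top view shows the grey box at about (167,235), its dial at (149,232) and its hole at (184,237). The stand with the stylus is at (303,233). The scene view shows the box at (200,258), with the stand partly hidden by the arm.

```bash
python3 - <<'E'
import cv2,numpy as np
t=cv2.imread("pics/top0.png");s=cv2.imread("pics/scene0.png")
f=lambda im,x,y,w,h,k:cv2.resize(im[y:y+h,x:x+w],None,fx=k,fy=k,interpolation=cv2.INTER_CUBIC)
a=f(t,125,200,85,70,5)[:, :425]; b=f(t,280,205,50,50,7)[:350,:350]
c=f(s,150,222,100,70,5); 
out=np.zeros((600,800,3),np.uint8)
a=f(t,127,202,80,66,5);out[:330,:400]=a;out[:350,410:760]=b
c=f(s,152,228,94,64,4);out[340:596,:376]=c
cv2.imwrite("pics/crop1.png",out)
E
```

```text
(no output)
```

View pics/crop1.png

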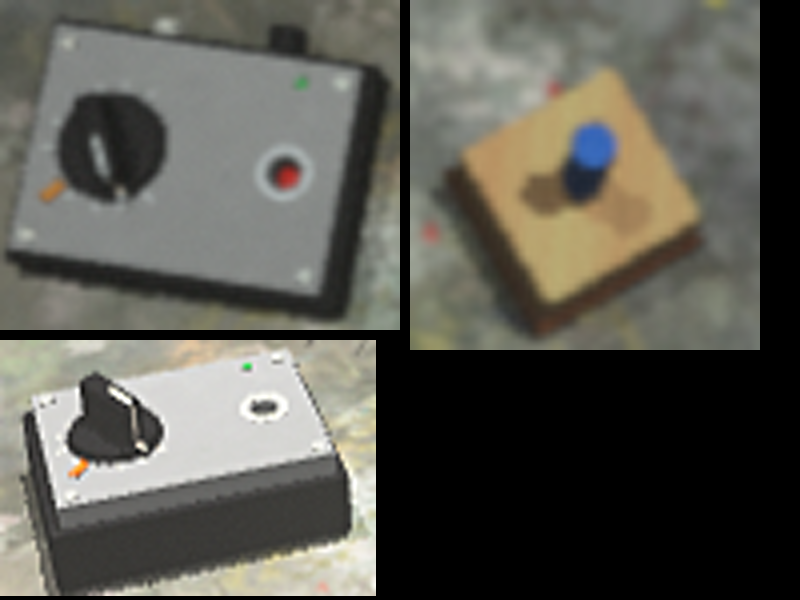

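```bash
cat > h.py <<'E'
from plant import ctrl
import cv2,numpy as np
C={n:ctrl.calibration(n) for n in("scene","top")}
def ray(n,p):
    c=C[n];M=np.array(c["cam_to_world"]);d=np.array([(p[0]-c["cx"])/c["fx"],-(p[1]-c["cy"])/c["fy"],-1])
    return M[:3,3],M[:3,:3]@d
def plane(n,p,z):
    o,d=ray(n,p);return o+d*(z-o[2])/d[2]
def proj(n,P):
    c=C[n];M=np.array(c["cam_to_world"]);q=M[:3,:3].T@(np.array(P)-M[:3,3]);return np.array([c["cx"]-c["fx"]*q[0]/q[2],c["cy"]+c["fy"]*q[1]/q[2]])
def blobs(mask,off,amin=3):
    n,l,s,c=cv2.connectedComponentsWithStats(mask.astype(np.uint8));return [(c[i]+off,int(s[i,4])) for i in range(1,n) if s[i,4]>=amin]
E
python3 - <<'E'
from h import *
np.set_printoptions(precision=4,suppress=True)
for n,(x,y,w,h),thr in(("top",(127,202,80,66),160),("scene",(152,228,94,64),238)):
    im=cv2.imread(f"pics/{n}0.png")[y:y+h,x:x+w];hsv=cv2.cvtColor(im,cv2.COLOR_BGR2HSV);H,S,V=cv2.split(hsv)
    off=np.array([x,y])
    for nm,m,z in(("orange",(H>5)&(H<25)&(S>130)&(V>90),.056),("red",((H<6)|(H>170))&(S>120),.035),("white",(V>thr)&(S<40),.0555),("dark",(V<60),.061)):
        for c,a in blobs(m,off,4): print(n,nm,c,a,plane(n,c,z)[:2])
im=cv2.imread("pics/top0.png")[205:255,280:330];H,S,V=cv2.split(cv2.cvtColor(im,cv2.COLOR_BGR2HSV))
for c,a in blobs((H>100)&(H<125)&(S>120)&(V>120),(280,205)): print("bluetop",c,a,plane("top",c,.135))
m=((H>8)&(H<25)&(S>80)&(V>130)|((H>100)&(H<130)&(S>100))).astype(np.uint8)
cs,_=cv2.findContours(m,0,2);r=cv2.minAreaRect(max(cs,key=cv2.contourArea));
B=np.array([plane("top",p+np.array([280,205]),.06)[:2] for p in cv2.boxPoints(r)]);print("stand",B,B.mean(0))
# crop estimates
P=lambda u,v:np.array([u/5+127-.4,v/5+202-.4])
print("screws",[plane("top",P(*q),.055)[:2] for q in((68,42),(342,82),(304,275),(26,234))])
print("hole",plane("top",P(284,172),.055)[:2],"disc",plane("top",P(112,148),.061)[:2])
print("barends",plane("top",P(92,100),.086)[:2],"tip",plane("top",P(122,192),.07)[:2])
E
```

```text
top orange [136.8 239.8] 5 [0.5278 0.2607]
top red [183.9167 236.6667] 12 [0.5354 0.1527]
top white [159.5 206.5] 4 [0.6075 0.2085]
top white [194.875 218.125] 8 [0.5763 0.1229]
top white [183.0732 235.878 ] 41 [0.534  0.1508]
top white [204.7143 248.    ] 7 [0.5034 0.0992]
top white [131.8 248.4] 5 [0.5076 0.2721]
top white [205.4 253.2] 5 [0.491  0.0976]
top white [187.5 256.5] 4 [0.4844 0.1398]
top dark [184.05  209.625] 40 [0.5968 0.148 ]
top dark [179.0402 249.1727] 498 [0.5017 0.1589]
top dark [148.9903 230.343 ] 309 [0.5488 0.231 ]
scene orange [171.3333 259.4167] 12 [0.5297 0.2598]
scene white [181.8571 241.7143] 7 [0.5836 0.2167]
scene white [217.6316 244.1053] 38 [0.5345 0.15  ]
scene white [163.   242.25] 4 [0.6027 0.2546]
scene white [239.8571 262.5714] 7 [0.4472 0.1368]
scene white [169.   266.25] 4 [0.5096 0.2718]
scene white [238.5217 280.0435] 23 [0.3957 0.1649]
scene dark [179.     249.0798] 163 [0.5513 0.2345]
scene dark [186.5    246.8571] 14 [0.5512 0.2171]
scene dark [160.1 251.6] 20 [0.5626 0.2734]
scene dark [160.913 264.   ] 23 [0.5182 0.2858]
scene dark [163.625 264.5  ] 8 [0.5137 0.2815]
scene dark [237.56 268.92] 25 [0.4231 0.1536]
scene dark [186.7333 279.3532] 555 [0.443  0.2569]
scene dark [213.2 274.6] 5 [0.4308 0.2048]
scene dark [217.1667 278.6667] 6 [0.4147 0.203 ]
bluetop [305.72 225.56] 25 [ 0.5361 -0.1369  0.135 ]
stand [[ 0.5495 -0.0962]
 [ 0.5795 -0.1491]
 [ 0.5248 -0.1783]
 [ 0.4954 -0.1258]] [ 0.5373 -0.1373]
screws [array([0.6003, 0.255 ]), array([0.5767, 0.1227]), array([0.4842, 0.1402]), array([0.5076, 0.2723])]
hole [0.5338 0.1501] disc [0.5468 0.2309]
barends [0.5654 0.2341] tip [0.5241 0.2233]
```

The pieces agree: dial (0.5485, 0.233), hole (0.534, 0.1505), stylus (0.537, -0.137). The mark bears about 126° and the pointer about 198°. First I raise the arm, then swing it over.

>>> step_arm(motion=[{"offset":[0,0,-0.05],"twist":0},{"offset":[0,0,-0.1],"twist":0},{"offset":[0.38,-0.29,-0.1],"twist":-80},{"offset":[0.38,-0.29,-0.1],"twist":-80},{"offset":[0.38,-0.29,-0.1],"twist":-80},{"offset":[0.38,-0.29,-0.1],"twist":-80},{"offset":[0.38,-0.29,-0.1],"twist":-80},{"offset":[0.38,-0.29,-0.1],"twist":-80},{"offset":[0.38,-0.29,-0.1],"twist":-80},{"offset":[0.38,-0.29,-0.1],"twist":-80},{"offset":[0.38,-0.29,-0.1],"twist":-80},{"offset":[0.38,-0.29,-0.1],"twist":-80}], gripper=0.085)

```text
time: 1.3
eef_pos: [0.505, -0.1928, 0.3419]
tcp_rot: [0.612, 0.791, 0.0, -0.0]
contact_force: [0.9, -1.1, 0.4]
opening: 0.991
finger_force: 0.0
```

```bash
cat >> h.py <<'E'
def go(x,y,z,yaw=None):
    from scipy.spatial.transform import Rotation as R
    s=ctrl.get_state();r=R.from_quat(s["tcp_rot"]).as_matrix();y0=np.degrees(np.arctan2(r[1,0],r[0,0]))
    d=r.T@(np.array([x,y,z])-s["eef_pos"])
    print("t",round(s["time"],2),"pos",np.round(s["eef_pos"],4),"yaw",round(y0,2),"q6",round(s["qpos"][5],2),"F",np.round(s["contact_force"],1),"open",round(s["opening"]*85.4,1))
    print("offset",np.round(d,4),"twist",None if yaw is None else round((y0-yaw+180)%360-180,1))
E
python3 -c "
from h import *
go(.5485,.233,.2,198)"
```

```text
t 1.3 pos [ 0.505  -0.1928  0.3419] yaw 104.48 q6 -0.81 F [ 0.9 -1.1  0.4] open 84.7
offset [0.4012 0.1486 0.1424] twist -93.5
```

>>> step_arm(motion=[{"offset":[0.401,0.149,0.1],"twist":-93.5},{"offset":[0.401,0.149,0.1],"twist":-93.5},{"offset":[0.401,0.149,0.1],"twist":-93.5},{"offset":[0.401,0.149,0.1],"twist":-93.5},{"offset":[0.401,0.149,0.1],"twist":-93.5},{"offset":[0.401,0.149,0.1],"twist":-93.5},{"offset":[0.401,0.149,0.1],"twist":-93.5},{"offset":[0.401,0.149,0.1],"twist":-93.5},{"offset":[0.401,0.149,0.14],"twist":-93.5},{"offset":[0.401,0.149,0.14],"twist":-93.5},{"offset":[0.401,0.149,0.14],"twist":-93.5},{"offset":[0.401,0.149,0.14],"twist":-93.5}])

```text
time: 2.5
eef_pos: [0.5501, 0.2295, 0.2008]
tcp_rot: [-0.154, 0.988, -0.0, -0.001]
contact_force: [-0.4, -0.1, 0.8]
opening: 0.996
finger_force: 0.0
```

```bash
python3 -c "
from h import *
go(.5485,.233,.075,198)"
```

```text
t 2.5 pos [0.5501 0.2295 0.2008] yaw -162.34 q6 -1.65 F [-0.4 -0.1  0.8] open 85.1
offset [1.000e-04 3.800e-03 1.258e-01] twist -0.3
```

>>> step_arm(motion=[{"offset":[0,0,0.03]},{"offset":[0,0,0.06]},{"offset":[0,0,0.08]},{"offset":[0,0,0.09]},{"offset":[0,0,0.09]},{"offset":[0,0,0.09]}])

```text
invalid input at $.motion[0]: expected keys offset, twist
```

```bash
python3 -c "
from h import *
go(.5485,.233,.075,198)
cv2.imwrite('pics/t1.png',cv2.resize(ctrl.read_camera('scene')[180:320,100:300],None,fx=4,fy=4,interpolation=2))"
```

```text
t 2.5 pos [0.5501 0.2295 0.2008] yaw -162.34 q6 -1.65 F [-0.4 -0.1  0.8] open 85.1
offset [1.000e-04 3.800e-03 1.258e-01] twist -0.3
```

View pics/t1.png

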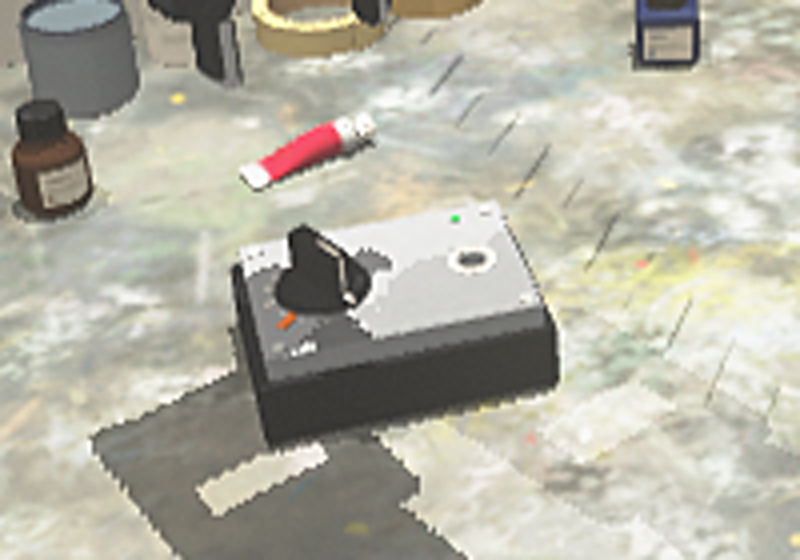

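The call was refused because the rows lacked a twist. The picture shows the gripper's shadow over the box, the dial at (322,270) not yet touched, and the orange mark at (287,320).

>>> step_arm(motion=[{"offset":[0,0,0.03],"twist":0},{"offset":[0,0,0.06],"twist":0},{"offset":[0,0,0.08],"twist":0},{"offset":[0,0,0.09],"twist":0},{"offset":[0,0,0.09],"twist":0},{"offset":[0,0,0.09],"twist":0}])

```text
time: 3.15
eef_pos: [0.5518, 0.229, 0.1136]
tcp_rot: [-0.152, 0.988, 0.0, 0.001]
contact_force: [-0.4, -0.5, 0.3]
opening: 0.992
finger_force: 0.0
```

```bash
python3 -c "
from h import *
go(.5485,.233,.075,198)"
```

```text
t 3.15 pos [0.5518 0.229  0.1136] yaw -162.46 q6 -1.65 F [-0.4 -0.5  0.3] open 84.8
offset [0.002  0.0048 0.0386] twist -0.5
```

>>> step_arm(motion=[{"offset":[0.001,0.004,0.01],"twist":0},{"offset":[0.001,0.004,0.02],"twist":0},{"offset":[0.001,0.004,0.02],"twist":0},{"offset":[0.001,0.004,0.02],"twist":0}])

```text
time: 3.55
eef_pos: [0.5484, 0.2326, 0.0918]
tcp_rot: [-0.153, 0.988, -0.0, -0.0]
contact_force: [0.9, -0.0, -0.2]
opening: 0.996
finger_force: 0.0
```

```bash
python3 -c "
from h import *
go(.5485,.233,.075,198)
ctrl.read_camera('top');go(.5485,.233,.075,198)
cv2.imwrite('pics/t2.png',cv2.resize(ctrl.read_camera('scene')[200:300,130:260],None,fx=5,fy=5,interpolation=2));go(.5485,.233,.075,198)"
```

```text
t 3.55 pos [0.5484 0.2326 0.0918] yaw -162.38 q6 -1.65 F [ 0.9 -0.  -0.2] open 85.1
offset [-0.0003  0.0004  0.0168] twist -0.4
t 3.6 pos [0.5487 0.2326 0.0923] yaw -162.39 q6 -1.65 F [ 0.3 -0.4 -0.1] open 85.2
offset [0.0001 0.0004 0.0173] twist -0.4
t 3.65 pos [0.5489 0.2326 0.0925] yaw -162.39 q6 -1.65 F [-0.2  0.2  0.2] open 85.0
offset [0.0003 0.0005 0.0175] twist -0.4
```

View pics/t2.png

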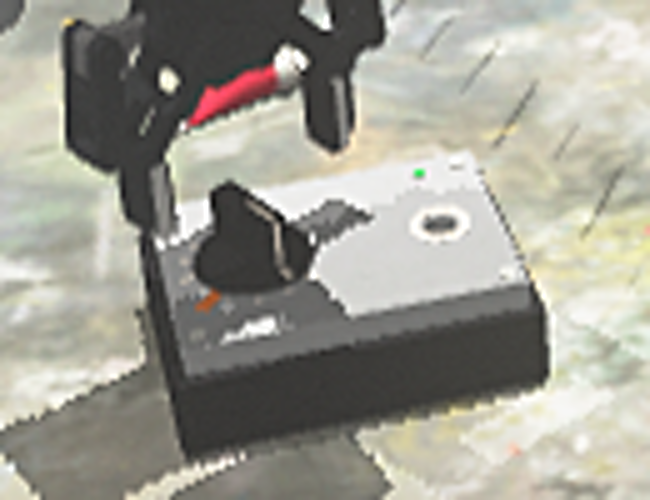

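The jaws straddle the bar, which is at (255,230). I lower and close.

>>> step_arm(motion=[{"offset":[0,0,0.01],"twist":0},{"offset":[0,0,0.017],"twist":0},{"offset":[0,0,0.017],"twist":0},{"offset":[0,0,0.017],"twist":0}])

```text
time: 4.05
eef_pos: [0.5484, 0.2325, 0.0747]
tcp_rot: [-0.153, 0.988, -0.0, -0.001]
contact_force: [0.3, -0.4, -0.7]
opening: 0.993
finger_force: 0.0
```

>>> step_arm(motion=[{"offset":[0,0,0],"twist":0},{"offset":[0,0,0],"twist":0},{"offset":[0,0,0],"twist":0},{"offset":[0,0,0],"twist":0},{"offset":[0,0,0],"twist":0},{"offset":[0,0,0],"twist":0},{"offset":[0,0,0],"twist":0},{"offset":[0,0,0],"twist":0},{"offset":[0,0,0],"twist":0},{"offset":[0,0,0],"twist":0}], gripper=0.0, grip_force=30)

```text
time: 5.05
eef_pos: [0.5492, 0.232, 0.0757]
tcp_rot: [-0.153, 0.988, -0.001, 0.0]
contact_force: [0.9, -5.8, 1.8]
opening: 0.156
finger_force: 33.3
```

```bash
python3 -c "
from h import *
s=ctrl.get_state();print(s['wrist_torque'],s['finger_force'])
go(.5485,.233,.075,125.7)"
```

```text
[-0.81334724 -0.16696169  0.0155943 ] 33.26505124568939
t 5.05 pos [0.5492 0.232  0.0757] yaw -162.38 q6 -1.65 F [ 0.9 -5.8  1.8] open 13.3
offset [0.0004 0.0012 0.0007] twist 71.9
```

>>> step_arm(motion=[{"offset":[0,-0.001,0],"twist":6},{"offset":[0,-0.001,0],"twist":12},{"offset":[0,-0.001,0],"twist":18},{"offset":[0,-0.001,0],"twist":24},{"offset":[0,-0.001,0],"twist":30},{"offset":[0,-0.001,0],"twist":36},{"offset":[0,-0.001,0],"twist":42},{"offset":[0,-0.001,0],"twist":48},{"offset":[0,-0.001,0],"twist":54},{"offset":[0,-0.001,0],"twist":60},{"offset":[0,-0.001,0],"twist":66},{"offset":[0,-0.001,0],"twist":71}])

```text
time: 6.25
eef_pos: [0.5498, 0.2335, 0.0757]
tcp_rot: [0.451, 0.892, 0.002, 0.0]
contact_force: [2.8, 2.0, 0.3]
opening: 0.16
finger_force: 32.9
```

```bash
python3 -c "
from h import *
go(.5485,.232,.075,125.5)
a=cv2.resize(ctrl.read_camera('scene')[215:285,145:250],None,fx=7,fy=7,interpolation=2)
cv2.imwrite('pics/t3.png',a);go(.5485,.232,.075,125.5)"
```

```text
t 6.25 pos [0.5498 0.2335 0.0757] yaw 126.35 q6 -0.41 F [2.8 2.  0.3] open 13.7
offset [-0.0005 -0.0019  0.0007] twist 0.9
t 6.3 pos [0.5498 0.2335 0.0757] yaw 126.23 q6 -0.4 F [ 2.6  3.3 -0.2] open 13.2
offset [-0.0004 -0.0019  0.0007] twist 0.7
```

View pics/t3.png

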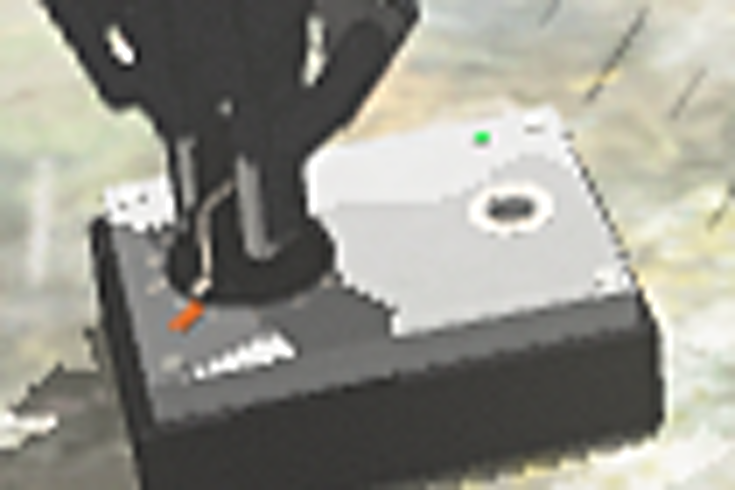

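The dial is gripped and turned. The pointer's end at (202,287) points close to the orange mark, which is centred at (187,317). I check this by numbers with the open jaws backed off.

>>> step_arm(motion=[{"offset":[0,0,0],"twist":0},{"offset":[0,0,0],"twist":0},{"offset":[0,0,0],"twist":0},{"offset":[0,0,0],"twist":0},{"offset":[0,0,0],"twist":0},{"offset":[0,0,-0.03],"twist":0},{"offset":[0,0,-0.08],"twist":0},{"offset":[0,-0.05,-0.1],"twist":0},{"offset":[0,-0.1,-0.1],"twist":0},{"offset":[0,-0.15,-0.1],"twist":0},{"offset":[0,-0.15,-0.1],"twist":0}], gripper=0.04)

```text
time: 7.4
eef_pos: [0.4228, 0.1403, 0.1729]
tcp_rot: [0.45, 0.893, -0.002, -0.002]
contact_force: [0.1, 0.2, -1.2]
opening: 0.469
finger_force: 0.0
```

```bash
python3 - <<'E'
from h import *
np.set_printoptions(precision=4,suppress=True)
go(.5485,.232,.075,125.5)
t=ctrl.read_camera('top');s=ctrl.read_camera('scene')
cv2.imwrite('pics/tt4.png',t);cv2.imwrite('pics/ss4.png',s)
out=np.zeros((600,800,3),np.uint8)
out[:360,:400]=cv2.resize(t[212:257,125:175],None,fx=8,fy=8,interpolation=2)
out[:360,400:800]=cv2.resize(s[230:275,155:205],None,fx=8,fy=8,interpolation=2)
cv2.imwrite('pics/t4.png',out)
for n,im,(x,y,w,h) in(("top",t,(125,212,50,45)),("scene",s,(155,230,50,45))):
    H,S,V=cv2.split(cv2.cvtColor(im[y:y+h,x:x+w],cv2.COLOR_BGR2HSV))
    for c,a in blobs((H>4)&(H<25)&(S>110)&(V>80),(x,y),4):print(n,"orange",c,a,plane(n,c,.056)[:2])
    for ang in(110,118,126,134,142):
        r=np.radians(ang);print(ang,proj(n,[.5485+.034*np.cos(r),.232+.034*np.sin(r),.056]),proj(n,[.5485+.021*np.cos(r),.232+.021*np.sin(r),.086]))
    print("centre .061/.086",proj(n,[.5485,.232,.061]),proj(n,[.5485,.232,.086]))
E
```

```text
t 7.4 pos [0.4228 0.1403 0.1729] yaw 126.54 q6 -0.55 F [ 0.1  0.2 -1.2] open 40.0
offset [-0.0015  0.1561  0.097 ] twist 1.0
top orange [137. 240.] 9 [0.5273 0.2603]
110 [135.5682 236.0527] [137.1552 231.9964]
118 [136.323  237.8279] [137.6341 233.1188]
126 [137.3285 239.4694] [138.2714 234.1561]
134 [138.5654 240.9446] [139.0548 235.0877]
142 [140.0099 242.2241] [139.9692 235.8955]
centre .061/.086 [148.5491 230.4968] [145.7317 228.701 ]
scene orange [171.2727 259.6364] 11 [0.529  0.2602]
110 [168.3921 258.2622] [171.6772 244.1366]
118 [169.916  259.0379] [172.6282 244.5973]
126 [171.6624 259.6614] [173.7148 244.9672]
134 [173.596  260.1188] [174.9156 245.2383]
142 [175.6766 260.3996] [176.206  245.4048]
centre .061/.086 [180.5014 249.3947] [179.3609 239.9428]
```

View pics/t4.png

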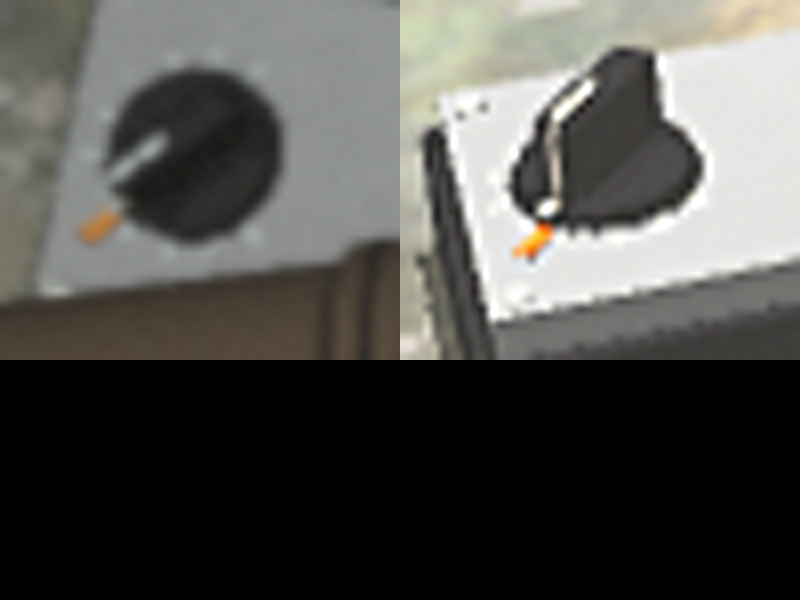

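In the top crop, the bar's white line runs (165,138) to (112,172) and the mark lies along (120,215) to (82,240). Both views look aligned. I quantify it before moving on.

```bash
python3 - <<'E'
from h import *
t=cv2.imread('pics/tt4.png');s=cv2.imread('pics/ss4.png')
an=lambda d:np.degrees(np.arctan2(d[1],d[0]))%360
def wmean(im,n,x,y,w,h,f,z):
    # weighted line fit, world plane
    c=im[y:y+h,x:x+w].astype(float);W=f(c);yy,xx=np.nonzero(W>0)
    P=np.array([plane(n,(a+x,b+y),z)[:2] for a,b in zip(xx,yy)]);w_=W[yy,xx];m=(P*w_[:,None]).sum(0)/w_.sum()
    u,sv,v=np.linalg.svd((P-m)*np.sqrt(w_)[:,None]);return m,an(v[0])%180,len(P)
white=lambda c:np.clip(c.min(2)-75,0,None)
orange=lambda c:np.clip(c[...,2]-c[...,0]-25,0,None)
print("top line",wmean(t,'top',138,227,9,7,white,.086))
m,a,k=wmean(t,'top',133,236,9,8,orange,.056);print("top mark",m,a,k)
m2,a2,_=wmean(s,'scene',167,255,10,10,orange,.056);print("scene mark",m2,a2)
# disc centre by contour, both views
for n,im,(x,y,w,h) in(("top",t,(136,217,30,28)),):
    g=im[y:y+h,x:x+w].max(2);cs,_=cv2.findContours((g<85).astype(np.uint8),0,2);c=max(cs,key=cv2.contourArea)
    e=cv2.fitEllipse(cv2.convexHull(c));C0=plane(n,np.array(e[0])+[x,y],.061);print("disc",C0,e[1],an(m-C0[:2]))
for c in((.5485,.233),(.5485,.232)):print(an(m-c),an(m2-c))
# same with z-consistent box axis
E
```

```text
top line (array([0.54403859, 0.24270969]), np.float64(97.75706978477552), 27)
top mark [0.52775445 0.26059   ] 123.79170534269157 15
scene mark [0.52914749 0.25984439] 132.35986018631436
disc [0.54767727 0.23106451 0.061     ] (20.701213836669922, 21.46771812438965) 124.01016433834192
126.9403395970218 125.78837652536065
125.96548638963307 124.80021102892793
```

```bash
python3 - <<'E'
from h import *
t=cv2.imread('pics/tt4.png')
x,y=136,226;c=t[y:y+10,x:x+12].min(2);print(c)
an=lambda d:np.degrees(np.arctan2(d[1],d[0]))%360
a=plane('top',(125+165/8-.5,212+138/8-.5),.086);b=plane('top',(125+112/8-.5,212+172/8-.5),.086);print(a,b,an(b-a))
go(.537,-.137,.2)
E
```

```text
[[136 149 152 116  65  46  42  40  40  38  42  38]
 [138 140 126  89  52  44  45  43  41  44  40  44]
 [137 136 113  64  44  40  43  55  75  75  48  44]
 [138 134 106  51  41  42  64 101 125 107  57  44]
 [146 133  95  51  48  65 111 149 142  93  50  41]
 [155 137  95  64  87 111 133 137  98  55  38  30]
 [140 117  85 104 138 141  98  68  49  34  33  26]
 [138 123 114 139 143  99  56  39  31  29  22  27]
 [139 133 128 118  92  55  36  29  28  29  26  25]
 [140 141 122  77  50  36  28  27  26  26  26  26]]
[0.5484263  0.23340933 0.086     ] [0.53886099 0.24853805 0.086     ] 122.3035839236033
t 7.5 pos [0.4278 0.1417 0.1754] yaw 126.55 q6 -0.54 F [0.6 0.6 0.9] open 40.0
offset [-0.2889 -0.0782 -0.0245] twist None
```

The line's world angle is about 126.6°, the tool read 126.3°, and the mark lies at 124.5–127°, so the dial is set. Next is the stylus.

>>> step_arm(motion=[{"offset":[0,0,-0.03],"twist":0},{"offset":[-0.289,-0.078,-0.04],"twist":0},{"offset":[-0.289,-0.078,-0.04],"twist":0},{"offset":[-0.289,-0.078,-0.04],"twist":0},{"offset":[-0.289,-0.078,-0.04],"twist":0},{"offset":[-0.289,-0.078,-0.04],"twist":0},{"offset":[-0.289,-0.078,-0.04],"twist":0},{"offset":[-0.289,-0.078,-0.04],"twist":0},{"offset":[-0.289,-0.078,-0.04],"twist":0},{"offset":[-0.289,-0.078,-0.04],"twist":0},{"offset":[-0.289,-0.078,-0.04],"twist":0}], gripper=0.06)

```text
time: 8.6
eef_pos: [0.5385, -0.135, 0.2152]
tcp_rot: [0.448, 0.894, 0.0, -0.0]
contact_force: [0.6, -0.3, -0.6]
opening: 0.702
finger_force: 0.0
```

```bash
python3 - <<'E'
from h import *
s=ctrl.read_camera('scene');cv2.imwrite('pics/s5.png',s)
go(.5365,-.137,.102)
x,y=270,150
H,S,V=cv2.split(cv2.cvtColor(s[y:y+130,x:x+90],cv2.COLOR_BGR2HSV))
for c,a in blobs((H>100)&(H<128)&(S>110)&(V>70),(x,y),15):print(c,a)
print(proj('scene',[.5365,-.137,.0975]),proj('scene',[.5365,-.137,.135]))
E
```

```text
t 8.65 pos [ 0.5384 -0.135   0.2153] yaw 126.72 q6 -1.07 F [-0.   0.1 -0.2] open 59.9
offset [-0.0005 -0.0027  0.1133] twist None
[322.72882542 197.21980901] [323.51041049 183.79777951]
```

>>> step_arm(motion=[{"offset":[0,-0.002,0.03],"twist":0},{"offset":[0,-0.002,0.06],"twist":0},{"offset":[0,-0.002,0.09],"twist":0},{"offset":[0,-0.002,0.108],"twist":0},{"offset":[0,-0.002,0.112],"twist":0},{"offset":[0,-0.002,0.112],"twist":0},{"offset":[0,-0.002,0.112],"twist":0}])

```text
time: 9.35
eef_pos: [0.5377, -0.1375, 0.1049]
tcp_rot: [0.449, 0.894, 0.0, 0.001]
contact_force: [0.1, -0.7, 0.0]
opening: 0.703
finger_force: 0.0
```

>>> step_arm(motion=[{"offset":[0,0,0],"twist":0},{"offset":[0,0,0],"twist":0},{"offset":[0,0,0],"twist":0},{"offset":[0,0,0],"twist":0},{"offset":[0,0,0],"twist":0},{"offset":[0,0,0],"twist":0},{"offset":[0,0,0],"twist":0},{"offset":[0,0,0],"twist":0},{"offset":[0,0,0],"twist":0}], gripper=0.0, grip_force=60)

```text
time: 10.25
eef_pos: [0.5372, -0.1377, 0.104]
tcp_rot: [0.449, 0.893, 0.0, 0.001]
contact_force: [-0.9, 0.1, 5.5]
opening: 0.16
finger_force: 58.4
```

```bash
python3 - <<'E'
from h import *
go(.5365,-.137,.25);s=ctrl.get_state();print(s['finger_force'],s['wrist_torque'])
E
```

```text
t 10.25 pos [ 0.5372 -0.1377  0.104 ] yaw 126.61 q6 -1.07 F [-0.9  0.1  5.5] open 13.7
offset [ 9.00e-04 -1.00e-04 -1.46e-01] twist None
58.36024761199951 [ 0.101637    0.09456774 -0.00391598]
```

>>> step_arm(motion=[{"offset":[0,0,-0.01],"twist":0},{"offset":[0,0,-0.03],"twist":0},{"offset":[0,0,-0.05],"twist":0},{"offset":[0,0,-0.08],"twist":0},{"offset":[0,0,-0.11],"twist":0},{"offset":[0,0,-0.14],"twist":0},{"offset":[0,0,-0.14],"twist":0},{"offset":[0,0,-0.14],"twist":0}])

```text
time: 11.05
eef_pos: [0.5364, -0.1375, 0.2433]
tcp_rot: [0.449, 0.893, -0.0, -0.0]
contact_force: [-1.0, 0.9, -2.2]
opening: 0.159
finger_force: 58.8
```

```bash
python3 - <<'E'
from h import *
go(.534,.1505,.22)
E
```

```text
t 11.05 pos [ 0.5364 -0.1375  0.2433] yaw 126.61 q6 -1.07 F [-1.   0.9 -2.2] open 13.6
offset [0.2326 0.1698 0.0233] twist None
```

>>> step_arm(motion=[{"offset":[0.024,0.017,0],"twist":0},{"offset":[0.05,0.037,0],"twist":0},{"offset":[0.08,0.058,0],"twist":0},{"offset":[0.11,0.08,0],"twist":0},{"offset":[0.14,0.102,0],"twist":0},{"offset":[0.17,0.124,0],"twist":0},{"offset":[0.2,0.146,0.01],"twist":0},{"offset":[0.22,0.161,0.02],"twist":0},{"offset":[0.233,0.17,0.023],"twist":0},{"offset":[0.233,0.17,0.023],"twist":0},{"offset":[0.233,0.17,0.023],"twist":0},{"offset":[0.233,0.17,0.023],"twist":0}])

```text
time: 12.25
eef_pos: [0.5346, 0.1498, 0.2205]
tcp_rot: [0.45, 0.893, -0.0, 0.0]
contact_force: [-0.3, -0.5, -0.0]
opening: 0.157
finger_force: 58.8
```

```bash
python3 - <<'E'
from h import *
s=ctrl.read_camera('scene');cv2.imwrite('pics/s6.png',cv2.resize(s[130:280,140:290],None,fx=4,fy=4,interpolation=2))
go(.534,.1505,.165)
p=ctrl.get_state()['eef_pos'];print("expected tip px",(proj('scene',p-[0,0,.094])-[140,130])*4,"shaft top",(proj('scene',p-[0,0,.044])-[140,130])*4)
E
```

```text
t 12.3 pos [0.5347 0.1497 0.2207] yaw 126.52 q6 -0.55 F [-0.2  0.  -1.1] open 13.4
offset [ 0.0011 -0.0001  0.0557] twist None
expected tip px [303.11671472 348.1899399 ] shaft top [297.31359117 267.93807308]
```

View pics/s6.png

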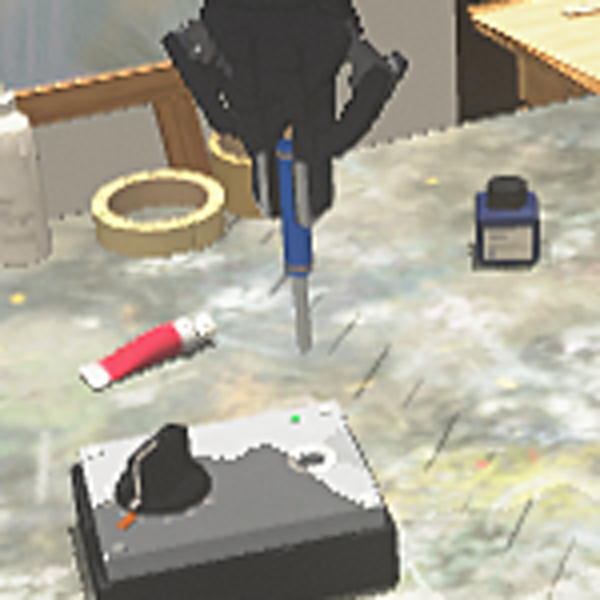

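The stylus hangs upright. Its tip is at (304,350), against an expected (303,348), and the pointer is still on the mark. Descending.

>>> step_arm(motion=[{"offset":[0.001,0,0.02],"twist":0},{"offset":[0.001,0,0.04],"twist":0},{"offset":[0.001,0,0.055],"twist":0},{"offset":[0.001,0,0.06],"twist":0},{"offset":[0.001,0,0.065],"twist":0},{"offset":[0.001,0,0.07],"twist":0},{"offset":[0.001,0,0.075],"twist":0},{"offset":[0.001,0,0.08],"twist":0},{"offset":[0.001,0,0.085],"twist":0},{"offset":[0.001,0,0.088],"twist":0},{"offset":[0.001,0,0.088],"twist":0},{"offset":[0.001,0,0.088],"twist":0}])

```text
time: 13.5
eef_pos: [0.5337, 0.1517, 0.1324]
tcp_rot: [0.449, 0.893, 0.0, 0.0]
contact_force: [-0.7, -0.3, -0.5]
opening: 0.161
finger_force: 58.8
```

```bash
python3 - <<'E'
from h import *
go(.534,.1505,.123);print(ctrl.get_state()['wrist_torque'])
E
```

```text
t 13.5 pos [0.5337 0.1517 0.1324] yaw 126.61 q6 -0.54 F [-0.7 -0.3 -0.5] open 13.7
offset [-0.0011 -0.0005  0.0094] twist None
[-0.00867385  0.02968204 -0.02740897]
```

>>> step_arm(motion=[{"offset":[-0.0005,0,0.002],"twist":0},{"offset":[-0.0005,0,0.004],"twist":0},{"offset":[-0.0005,0,0.006],"twist":0},{"offset":[-0.0005,0,0.008],"twist":0},{"offset":[-0.0005,0,0.009],"twist":0},{"offset":[-0.0005,0,0.009],"twist":0},{"offset":[-0.0005,0,0.009],"twist":0}])

```text
time: 14.2
eef_pos: [0.5343, 0.1513, 0.1238]
tcp_rot: [0.449, 0.893, 0.0, 0.0]
contact_force: [-0.0, -0.2, 3.0]
opening: 0.159
finger_force: 59.2
```

>>> step_arm(motion=[{"offset":[0,0,0.001],"twist":0},{"offset":[0,0,0.001],"twist":0},{"offset":[0,0,0.001],"twist":0}])

```text
time: 14.5
eef_pos: [0.5343, 0.1513, 0.1227]
tcp_rot: [0.449, 0.893, 0.0, 0.0]
contact_force: [-0.2, 0.2, 3.2]
opening: 0.155
finger_force: 59.2
```

>>> step_arm(motion=[{"offset":[0,0,0.001],"twist":0},{"offset":[0,0,0.002],"twist":0},{"offset":[0,0,0.002],"twist":0},{"offset":[0,0,0.002],"twist":0}])

```text
time: 14.9
eef_pos: [0.5347, 0.1513, 0.1221]
tcp_rot: [0.449, 0.893, 0.0, 0.001]
contact_force: [-0.6, -1.0, 10.0]
opening: 0.157
finger_force: 60.0
```

>>> step_arm(motion=[{"offset":[0,0,0.001],"twist":0},{"offset":[0,0,0.001],"twist":0},{"offset":[0,0,0.001],"twist":0}])

```text
time: 15.2
eef_pos: [0.5349, 0.1513, 0.1218]
tcp_rot: [0.449, 0.893, 0.0, 0.001]
contact_force: [-2.1, -0.9, 12.5]
opening: 0.157
finger_force: 60.3
```

The force passed 5 N and the tool stopped with the tip 26 mm deep, so the button has bottomed. One last look at the dial.

```bash
python3 - <<'E'
from h import *
s=ctrl.read_camera('scene');cv2.imwrite('pics/s7.png',cv2.resize(s[170:290,140:290],None,fx=5,fy=5,interpolation=2));go(.534,.1505,.123)
E
```

```text
t 15.25 pos [0.5349 0.1513 0.1219] yaw 126.62 q6 -0.55 F [-2.7 -0.2 12.4] open 13.7
offset [-0.0001 -0.0012 -0.0011] twist None
```

View pics/s7.png

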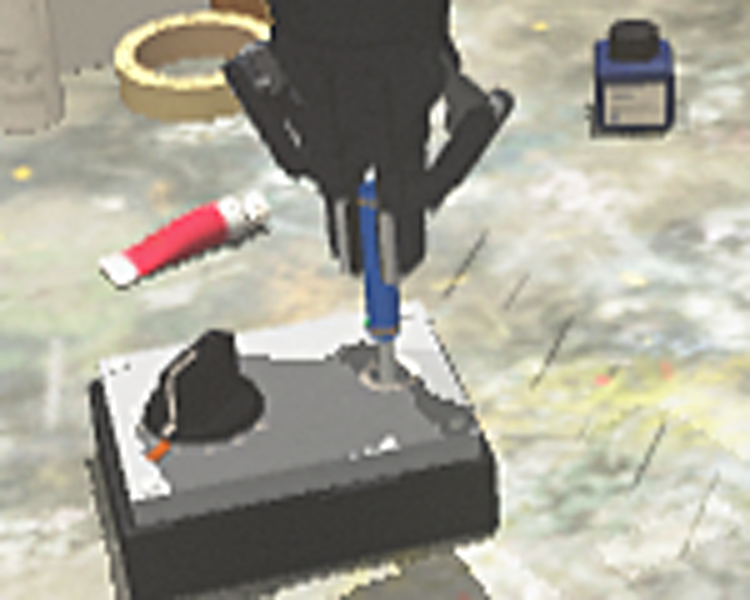

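The shaft is in the hole at (387,375), the pointer is on the orange mark at (160,448), and the ink bottle and paint tube have not been touched.

```bash
python3 -c "
from plant import ctrl
print(ctrl.sign_off())"
```

```text
the job is handed in; nothing more can be done
None
```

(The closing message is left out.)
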